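Gauge the tool-rest gap on the bench grinder

ROBOT

A 6-joint arm with a two-finger parallel gripper is mounted at the origin on the work surface. World frame = base frame: x ahead of the robot, y to its left, z up, the work surface at z = 0. Lengths are in m, angles in rad, forces in N, time in s.
With the tool pointing down it reaches from about 0.4 to 0.925 m from the base axis. Payload 12.5 kg.
Tool frame: the origin (TCP) lies at the very end of the fingers, on their centre line; the grasp point (between the pads) lies 19 mm behind it; z points along the fingers, y is the line along which they close (so a half turn about z gives the same grasp; the last joint's range is limited). The gripper opens to 95 mm and grips with 3 to 60 N. Pads are 20 mm wide; open, the fingers measure 119 mm over their backs; the gripper's body (75 mm by 180 mm) begins 59 mm behind the grasp point.
Start: joints at [-1.227, 0.491, 1.559, -0, 1.092, -0.106], TCP at [0.272, -0.563, 0.215] pointing down, gripper open.
Joint ranges: [-3.1, 3.1], [-0.84, 2.19], [0.05, 2.79], [-1.13, 4.28], [0.06, 2.93], [-2.69, 2.69]. Speed limits (rad/s): [2.22, 2.22, 2.79, 3.14, 3.14, 3.14].

INTERFACE

Orientations are given as a 3x3 rotation matrix whose columns are the frame's x, y, z axes.
In Python, from cell import bot gives the robot as it stands. Calls block until the motion is done:
- bot.movep(position, orientation): joint-space move of the TCP to a pose.
- bot.move_l(position, frame=None, feed=0.15): straight line of the TCP; frame=None keeps the orientation; feed is the mean speed in m/s.
- bot.move_joints(angles): joint-space move.
- bot.gripper_to(opening, strength=None): opening from 0.0 (shut) to 1.0 (fully open); strength is the grip in N (None keeps the last); returns when the fingers have stopped.
- bot.wait(seconds).
- bot.ik(position, orientation): joint angles nearest the present ones, or None.
- bot.get_state(): the state.
- bot.read_camera(name): name is "scene" or "side" or "wrist"; returns a dict with "pixels" (420x560x3 uint8, red, green, blue), "depth" (420x560 float32, m along the optical axis (not along the pixel's ray), 0 where there is no reading), "mtx" (3x3 intrinsics, pixels), "extrinsics" (4x4, takes a point from world to camera coordinates). Camera axes: x right, y down, z forward; pixel columns grow to the right and rows downward; lengths in m; the calibration is good to about 2 mm. A picture is of the moment at which its call begins.
A pose or a line that the arm cannot do raises bot.MotionError and nothing moves.
- bot.finish_job(): hands the job in; it is judged then, once.
The state is a dict: "t": time; "joint_positions": joint angles; "joint_velocities": joint speeds; "effort": joint torques, N m; "ee_pos": TCP position; "eef_rot": TCP orientation; "force": force on the tool from outside, world axes, zero at the start; "wrist_torque": the same for the moment, N m; "opening": opening from 0.0 (shut) to 1.0 (fully open); "finger_force": force on a finger pad.
Only numpy, scipy, OpenCV 4.12 (cv2) and the standard library are available. Lean on these libraries where they do the work, as an engineer would, in place of code of your own. Each camera call takes 0.05 s, during which the arm holds its last target. There are 200 camera calls.

TASK

Check how far the tool rest stands off the white wheel of the bench grinder. First press the red stop plunger beside the grinder down to its stop and let it spring back; then draw the orange-handled taper gauge out of the wooden tool block and slide its blade, narrow end first, straight down between the edge of that rest and the middle of the white wheel until it drags on both. Do not force the gauge or shove the rest from its setting, leave the other things on the bench where they are, and finish still gripping the gauge, upright, square to the edge and still at that snug depth, so that the reading can be taken.

Things in the scene. Friction and masses are not known exactly. Their poses are not given: they have to be found in the camera images.
- gauge: Taper gauge, 90 g, upright in the block's slot. Origin at the shoulder of handle and blade, z up. Orange handle z 0 to 90 mm, 16 mm (x) by 22 mm (y). Steel blade z 0 to -70 mm, 14 mm wide (y); thickness (x) tapers evenly, both faces alike, from 8.5 mm at the shoulder to 1.5 mm at the tip: in a gap of g mm it comes snug with the tip 10*(g - 1.5) mm below the rest's top. Either way round will do.
- gauge_tip (a point): Middle of the narrow tip of the gauge's blade, 70 mm below gauge along its z.
- block: Fixed wooden tool block, 64 x 116 x 80 mm high; origin under its centre. The gauge hangs by its shoulder in the slot (12 x 18 mm, through) in the middle of its top; its x is the gauge's x (before lifting). Short punches up to 50 mm tall stand 43 mm to either side of the gauge along y. The block is left or right of the grinder.
- stop_box: Fixed yellow stop station, 74 x 74 x 54 mm high, with a red mushroom head on top; origin under its centre. It stands on the other side of the grinder from the block.
- stop (a joint): Travel of the red plunger: 0 out, 0.008 m fully down on its stop. Its spring pushes back with about 2 N at first and 5.6 N at the stop.
- stop_top (a point): Middle of the top of the red mushroom head (40 mm across), 85 mm above the bench when out; it is pressed straight down.
- grinder: Green bench grinder, fixed; origin under its middle, front to its -x. Two 150 mm wheels on a spindle along y, 135 mm up: white at y=-125 mm, dark grey at y=+125 mm. Guards (radius 85 mm, 42 mm wide) wrap the wheels except in front; nothing stands over the rest or the front of the wheel; clear eye shields are swung up behind, to 260 mm above the bench.
- wheel: The white grinding wheel, 150 mm across, 20 mm thick, does not turn; origin at its centre, axis along y. Its rim comes nearest the rest at the height of the rest's top, 75 mm in front of its centre, and curves back above and below that.
- rest: Steel tool rest in front of the white wheel: plate 50 (x) x 64 (y) x 6 mm, its top level 135 mm above the bench. Origin at the middle of the top edge that faces the wheel; x points across the gap to the wheel, y runs along the edge, z up. It is clamped on a sliding arm; a sideways push above about 35 N shifts it.
- rest_arm (a joint): Clamped slide of that rest; its value is the width of the gap between rest edge and wheel rim, m (between 0.004 and 0.0065 at the start).
- dresser: Bystander: dark wheel-dressing stick, 150 x 24 x 24 mm, lying in front of the grinder; origin under its middle.
- chisel: Bystander: cold chisel, 135 mm long, 16 mm thick, lying in front of the grinder.
- hammer: Bystander: hammer with red handle, lying on the right.
- spanner: Bystander: steel spanner lying on the left.
- oil: Bystander: green glass bottle, 60 mm across, 190 mm tall, behind on the right.
- jar: Bystander: clear jar with yellow lid, 72 mm across, 85 mm tall, behind on the left.
Mind the look-alikes: they are no part of the job. What is shaped like the gauge but blue is not meant.

How it is judged:
On the way, in this order (a step that is already met when the one before it is completed fails the run):
1. the red stop plunger is pressed down to its stop (at least 7 of 8 mm) for 0.2 s (value of joint stop above 0.007 m), for 0.2 s.
2. the plunger has been let go and the gauge is lifted out of the block in the gripper (value of joint stop below 0.002 m and contact force between the fingers and gauge above 1 N and height (world z) of gauge_tip above 0.085 m), for 0.2 s.
At the end, for the whole second after the job is handed in: Gauge still gripped (over 2 N), tip 15 mm or more below the top of the rest and within 8 mm of mid-wheel, blade bearing on both rest edge and wheel (over 0.5 N each), upright within 0.1 rad, square to the edge within 0.07 rad, still (under 10 mm/s) (contact force between the fingers and gauge above 2 N and contact force between gauge and rest above 0.5 N and contact force between gauge and wheel above 0.5 N and z of gauge_tip in the frame of rest below -0.015 m and y of gauge_tip in the frame of rest between -0.008 and 0.008 m and angle between gauge's own z axis and vertical below 0.1 rad and angle between the x axis of gauge and the x axis of rest, either way round below 0.07 rad and linear speed of gauge below 0.01 m/s); the arm keeps its last pose, push and grip.
It fails at once if the tool rest is shoved more than 1.5 mm from its setting (distance of rest from where it was at the start of the episode above 0.0015 m).
It fails at once if the gauge is forced: over 30 N against the wheel or the rest (contact force between gauge and wheel above 30 N or contact force between gauge and rest above 30 N).
It fails at once if a bystander is moved more than 20 mm (distance of any of dresser, chisel, hammer, spanner, oil, jar from where it was at the start of the episode above 0.02 m).
It also fails if it takes over 72 s, if anything falls off the work surface, if the arm or the gripper's body presses on something with over 40 N, if the wrist force passes 120 N, or if a joint passes its speed limit or range.

## Working session

There is one attempt and no reset: what is moved stays moved. The work goes in short steps, each a Python script; the robot and the scene stay as the last script left them, time stands still between calls to the robot, and variables do not carry over. Pictures are saved under pics/ and viewed, at most 10 in all, crops included, and the job is handed in when it is done.

```bash
mkdir -p pics; ls; cat > h.py <<'E'
import numpy as np, cv2
from cell import bot
def cam(n):
    c=bot.read_camera(n); return c
def save(c,f): cv2.imwrite(f,cv2.cvtColor(c["pixels"],cv2.COLOR_RGB2BGR))
def cloud(c):
    d=c["depth"]; K=c["mtx"]; E=np.linalg.inv(c["extrinsics"])
    v,u=np.mgrid[:d.shape[0],:d.shape[1]]
    p=np.stack([(u-K[0,2])/K[0,0]*d,(v-K[1,2])/K[1,1]*d,d],-1)
    return p@E[:3,:3].T+E[:3,3]
def ray(c,u,v,z):
    K=c["mtx"];E=np.linalg.inv(c["extrinsics"])
    d=E[:3,:3]@np.array([(u-K[0,2])/K[0,0],(v-K[1,2])/K[1,1],1]);o=E[:3,3]
    return o+d*(z-o[2])/d[2]
E
python3 - <<'E'
from h import *
for n in("scene","side"):
    c=cam(n); save(c,f"pics/{n}0.png"); np.savez(f"{n}0.npz",**c); print(n,c["mtx"].tolist(),np.linalg.inv(c["extrinsics"]).round(3).tolist())
print(bot.get_state())
E
```

```text
pics
scene [[468.19587253097814, 0.0, 281.81550686636666], [0.0, 468.19587253097814, 209.82199840609084], [0.0, 0.0, 1.0]] [[0.078, 0.65, -0.756, 1.489], [0.997, -0.035, 0.073, -0.087], [0.021, -0.759, -0.65, 0.922], [0.0, 0.0, 0.0, 1.0]]
side [[485.8402977247574, 0.0, 286.3341483972632], [0.0, 485.8402977247574, 211.3618147801931], [0.0, 0.0, 1.0]] [[-0.976, -0.097, 0.195, 0.295], [-0.217, 0.502, -0.837, 1.069], [-0.017, -0.859, -0.511, 0.759], [0.0, 0.0, 0.0, 1.0]]
{'t': 0.1, 'joint_positions': array([-1.22659762e+00,  4.91501993e-01,  1.55941308e+00, -1.12891525e-05,
        1.09169344e+00, -1.05617913e-01]), 'joint_velocities': array([ 0.00196708, -0.00293958, -0.00114981, -0.00147376, -0.00051127,
        0.00026088]), 'effort': array([ 3.42959909e-03, -6.13624692e+01, -2.58607703e+01,  6.93854294e-02,
        4.70368378e-02, -6.27957138e-05]), 'ee_pos': array([ 0.27168166, -0.56261202,  0.21411004]), 'eef_rot': array([[ 9.00524603e-01,  4.34804916e-01, -3.52225245e-04],
       [ 4.34805047e-01, -9.00524104e-01,  9.52896540e-04],
       [ 9.71367768e-05, -1.01125609e-03, -9.99999484e-01]]), 'force': array([-0.50040191, -0.37371365,  0.32637876]), 'wrist_torque': array([0.02030123, 0.00131216, 0.02321277]), 'finger_force': 0.0, 'opening': 0.9992905932123008}
```

View pics/scene0.png

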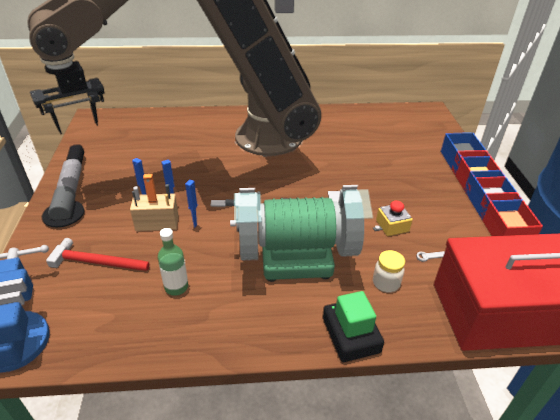

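View pics/side0.png

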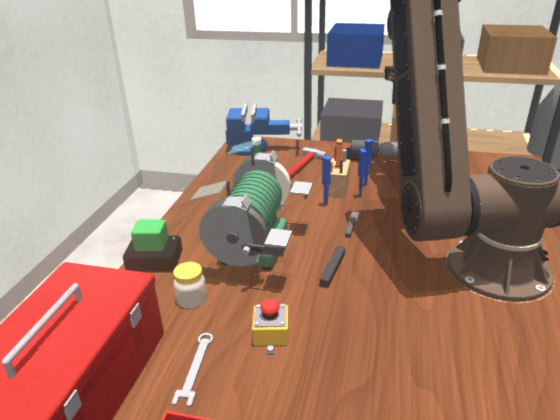

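Scene: the orange gauge handle is at (149,188) in the wooden block at (156,212), with blue look-alikes at (139,175), (168,178) and (191,195). The red mushroom is at (397,208), and the green button at (355,315) is a decoy. The grinder is in the middle.
Side: orange (339,153), blue (326,170), (364,168) and (369,150), red mushroom (270,308), white wheel (265,180) with its rest at (300,188). I choose the orange handle and the red mushroom on the yellow box.

```bash
python3 - <<'E'
from h import *
im=[]
for n,bo in(("scene",(100,140,100,100)),("side",(230,110,170,170))):
    c=dict(np.load(n+"0.npz")); P=cloud(c); hsv=cv2.cvtColor(c["pixels"],cv2.COLOR_RGB2HSV)
    def rep(name,m,zr,reg):
        x,y,w,h=reg; k=np.zeros(m.shape,bool);k[y:y+h,x:x+w]=1
        k&=m&(P[...,2]>zr[0])&(P[...,2]<zr[1])&(c["depth"]>0)
        if k.sum()<5: print(n,name,k.sum());return
        q=P[k]; print(n,name,len(q),"med",np.median(q,0).round(4),"lo",np.percentile(q,3,0).round(4),"hi",np.percentile(q,97,0).round(4))
        if len(q)>30: print("   rect",cv2.minAreaRect(q[:,:2].astype(np.float32)*1000))
    H,S,V=hsv[...,0],hsv[...,1],hsv[...,2]
    orange=(H>5)&(H<16)&(S>200)&(V>120); blue=(H>105)&(H<125)&(S>150); red=((H<5)|(H>174))&(S>180)
    a=np.ones_like(red)
    A=(100,140,110,100) if n=="scene" else (310,125,80,90)
    B=(370,190,60,60) if n=="scene" else (245,290,50,60)
    G=(225,170,150,115) if n=="scene" else (190,140,135,140)
    rep("orange",orange,(.08,.2),A); rep("otop",orange,(.160,.18),A); rep("blue",blue,(.05,.3),A); rep("blocktop",a,(.074,.084),A)
    rep("red",red,(.055,.1),B); rep("redtop",red,(.08,.09),B); rep("boxtop",a,(.050,.057),B)
    rep("rest",a&(S<60),(.131,.139),(200,140,120,130) if n=="side" else G)
    rep("green",(H>60)&(H<90)&(S>100),(.03,.3),G)
    rep("greenlow",(H>60)&(H<90)&(S>100),(.01,.05),G)
    x,y,w,h=bo; im.append(cv2.resize(c["pixels"][y:y+h,x:x+w],(400,400),interpolation=cv2.INTER_CUBIC))
cv2.imwrite("pics/crop1.png",cv2.cvtColor(np.hstack(im),cv2.COLOR_RGB2BGR))
E
```

```text
scene orange 0
scene otop 0
scene blue 650 med [ 0.3831 -0.3091  0.1209] lo [ 0.3669 -0.4017  0.0567] hi [ 0.4889 -0.2304  0.1616]
   rect ((408.9549865722656, -305.3636169433594), (210.64468383789062, 58.93379592895508), 53.58068084716797)
scene blocktop 580 med [ 0.4657 -0.3457  0.0807] lo [ 0.3776 -0.4065  0.0749] hi [ 0.4875 -0.2451  0.0835]
   rect ((427.70782470703125, -319.423828125), (182.37548828125, 125.5750732421875), 88.8453598022461)
scene red 47 med [0.5213 0.3266 0.0803] lo [0.5053 0.3149 0.0724] hi [0.5282 0.3484 0.0847]
   rect ((517.8460083007812, 329.6732177734375), (36.226463317871094, 22.508365631103516), 74.98497772216797)
scene redtop 24 med [0.5206 0.3256 0.0818] lo [0.5028 0.3148 0.0804] hi [0.5279 0.349  0.0849]
scene boxtop 237 med [0.5234 0.3215 0.0546] lo [0.482  0.2961 0.0505] hi [0.5469 0.3678 0.0568]
   rect ((510.27923583984375, 331.9692687988281), (74.442626953125, 72.26853942871094), 12.752053260803223)
scene rest 218 med [0.6825 0.1412 0.1361] lo [ 0.5062 -0.1028  0.1313] hi [0.7152 0.176  0.1387]
   rect ((621.2149658203125, 29.050559997558594), (
[... 771 characters left out ...]
.24662971496582, 19.508989334106445), 16.460918426513672)
side redtop 34 med [0.498  0.3489 0.0822] lo [0.4889 0.3377 0.0801] hi [0.5188 0.3547 0.0846]
   rect ((502.29608154296875, 346.2432556152344), (31.067413330078125, 19.508989334106445), 16.46091651916504)
side boxtop 517 med [0.4997 0.3491 0.0546] lo [0.4699 0.3047 0.0504] hi [0.5389 0.372  0.0568]
   rect ((505.49127197265625, 336.7147216796875), (71.9314193725586, 71.97621154785156), 12.491177558898926)
side rest 834 med [0.5341 0.1593 0.1356] lo [ 0.5014 -0.1073  0.1316] hi [0.6933 0.1955 0.1385]
   rect ((604.5206298828125, 38.200767517089844), (320.91571044921875, 215.9100799560547), 89.7712631225586)
side green 0
side greenlow 0
```

View pics/crop1.png

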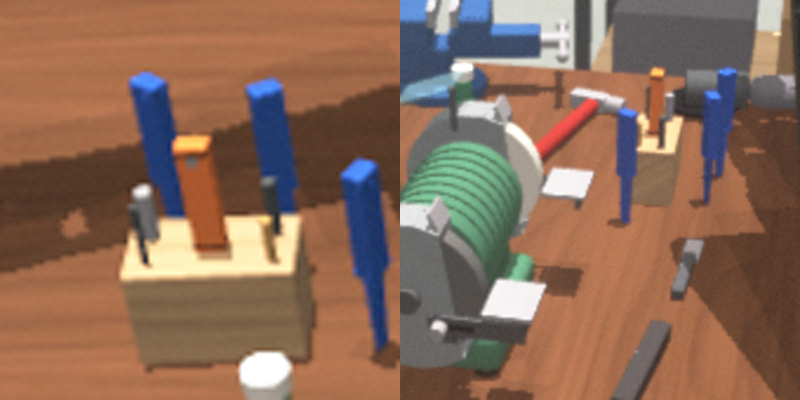

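The crop confirms it: orange handle in the middle of the block, three blue dummies standing round it. Next I move to the stop, check it with the wrist camera and press.

```bash
cat >> h.py <<'E'
def R(yaw):
    c,s=np.cos(yaw),np.sin(yaw)
    return np.array([[-s,c,0],[c,s,0],[0,0,-1.]])
E
python3 - <<'E'
from h import *
s=bot.get_state(); p=s["ee_pos"]
bot.move_l([p[0],p[1],.42],feed=.3)
j=bot.ik([.508,.334,.36],R(np.radians(33))); print(j)
bot.movep([.508,.334,.36],R(np.radians(33)))
bot.gripper_to(0.0,20)
c=cam("wrist"); save(c,"pics/w1.png"); np.savez("w1.npz",**c)
print(np.linalg.inv(c["extrinsics"]).round(3).tolist(),c["mtx"][0,0],bot.get_state()["t"])
P=cloud(c); hsv=cv2.cvtColor(c["pixels"],cv2.COLOR_RGB2HSV)
H,S,V=cv2.split(hsv); k=((H<6)|(H>172))&(S>150)&(P[...,2]>.06)&(P[...,2]<.1)&(c["depth"]>0)
q=P[k]; print(len(q)); 
if len(q)>5: print(cv2.minEnclosingCircle(q[:,:2].astype(np.float32)*1000),np.median(q,0))
E
```

```text
[ 4.73007828e-01  3.60745797e-01  1.38470761e+00 -4.44089210e-16
  1.39613925e+00 -1.02950825e-01]
[[0.838, 0.529, 0.132, 0.47], [0.545, -0.813, -0.204, 0.39], [-0.001, 0.243, -0.97, 0.531], [0.0, 0.0, 0.0, 1.0]] 317.22526121995463 5.75
5053
((612.0916748046875, 505.4478759765625), 222.20626831054688) [0.72899274 0.5568378  0.07791362]
```

View pics/w1.png

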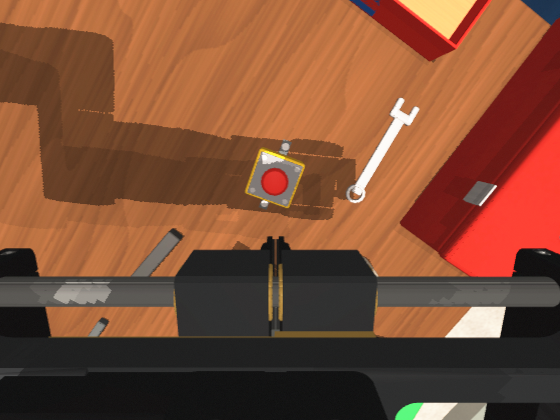

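The wrist view shows the red head on the yellow box at (274,182), the spanner at (385,150) and the dresser and chisel at lower left.

```bash
python3 - <<'E'
from h import *
c=dict(np.load("w1.npz")); H,S,V=cv2.split(cv2.cvtColor(c["pixels"],cv2.COLOR_RGB2HSV))
m=(((H<6)|(H>172))&(S>150)).astype(np.uint8); m[:,:240]=0;m[:,310:]=0;m[:150]=0;m[215:]=0
n,l,st,ce=cv2.connectedComponentsWithStats(m); i=1+np.argmax(st[1:,4]); u,v=ce[i]
p=ray(c,u,v,.084); print(u,v,st[i],p)
assert np.hypot(*(p[:2]-[.508,.334]))<.01
x,y=p[:2]
bot.move_l([x,y,.11],feed=.25); bot.move_l([x,y,.088],feed=.05)
f0=bot.get_state()["force"][2]; print("f0",f0)
for z in np.arange(.082,.070,-.001):
    bot.move_l([x,y,z],feed=.02); s=bot.get_state(); f=s["force"][2]-f0; print(round(z,4),s["ee_pos"][2].round(4),f.round(2))
    if f>11: break
bot.wait(.35); print(bot.get_state()["force"],bot.get_state()["ee_pos"])
bot.move_l([x,y,.11],feed=.08); bot.move_l([x,y,.42],feed=.35); print(bot.get_state()["t"])
E
```

```text
274.1989708404803 181.37221269296742 [261 168  27  28 583] [0.5050078  0.33371594 0.084     ]
f0 0.13732068781982526
0.082 0.0822 3.69
0.081 0.0812 3.44
0.08 0.0801 4.15
0.079 0.079 3.84
0.078 0.0781 4.51
0.077 0.0773 6.39
0.076 0.0772 16.07
[ 0.04665592  0.72077578 16.09931294] [0.50521575 0.33382047 0.07717448]
11.4
```

```bash
python3 - <<'E'
from h import *
Rv=R(np.radians(95))
bot.movep([.53,-.09,.38],Rv)
c=cam("wrist"); save(c,"pics/w2.png"); np.savez("w2.npz",**c)
bot.movep([.43,-.33,.40],R(np.radians(90)))
c2=cam("wrist"); save(c2,"pics/w3.png"); np.savez("w3.npz",**c2); print(bot.get_state()["t"])
E
```

```text
14.1333
```

View pics/w2.png

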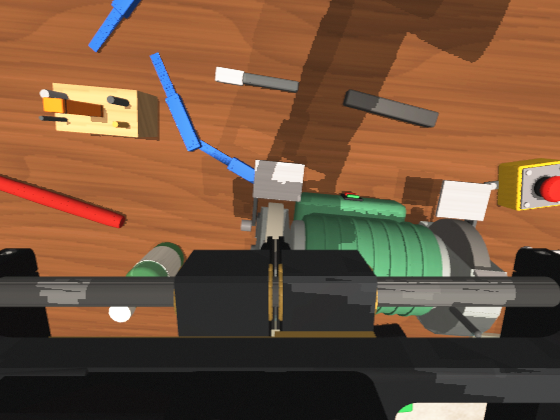

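View pics/w3.png

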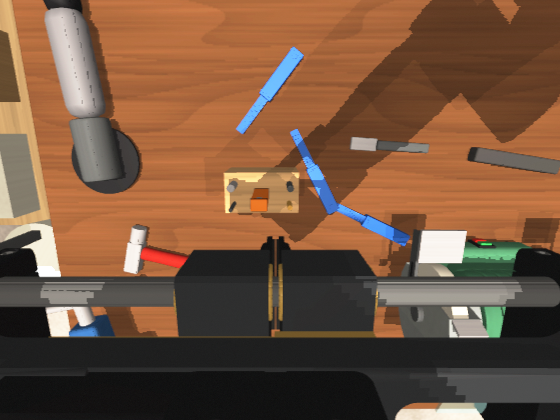

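w2 shows the rest plate at (278,180) with the white wheel below it, largely hidden by the fingers, and the block at upper left. w3 shows the block at (262,193), the orange handle at (259,199), punches at its corners and three blue dummies at (270,90), (315,172) and (375,225).

```bash
python3 - <<'E'
from h import *
def rect(q): return [np.round(a,1) for a in cv2.minAreaRect((q[:,:2]*1000).astype(np.float32))]
for n in("w3","w2","scene0","side0"):
    c=dict(np.load(n+".npz")); P=cloud(c); H,S,V=[a.astype(int) for a in cv2.split(cv2.cvtColor(c["pixels"],cv2.COLOR_RGB2HSV))]
    Z=P[...,2]; ok=(c["depth"]>0)&(np.abs(P[...,0]-.45)<.25)&(np.abs(P[...,1])<.5)
    near=(np.abs(P[...,0]-.43)<.07)&(np.abs(P[...,1]+.33)<.09)
    blue=ok&(H>100)&(H<128)&(S>120)&(Z>.02)&(Z<.2)
    nl,l,st,ce=cv2.connectedComponentsWithStats(blue.astype(np.uint8))
    for i in range(1,nl):
        if st[i,4]<40: continue
        q=P[l==i]; 
        for a,b in((.02,.08),(.08,.14),(.14,.2)):
            k=q[(q[:,2]>a)&(q[:,2]<b)]
            if len(k)>3: print(n,"blue",i,(a,b),k.mean(0).round(3),len(k))
    k=ok&near&(Z>.1)&(Z<.19)&~((H>100)&(H<128))&(H<14)&(S>150); q=P[k]
    if len(q)>5: print(n,"orangeish",len(q),q.min(0).round(4),q.max(0).round(4),[tuple(c["pixels"][k][0])]); t=q[q[:,2]>q[:,2].max()-.008]; print("  top",len(t),t.mean(0).round(4),rect(t))
    k=ok&near&(np.abs(Z-.08)<.004)&(H>12)&(H<32)&(S>40); q=P[k]
    if len(q)>20: print(n,"blocktop",len(q),rect(q))
    for nm,y0 in(("restW",-.09),("restG",.16)):
        k=ok&(np.abs(P[...,1]-y0)<.06)&(np.abs(Z-.135)<.004)&(S<50)&(P[...,0]<.58)
        nl,l,st,ce=cv2.connectedComponentsWithStats(k.astype(np.uint8)); 
        if nl>1:
            i=1+np.argmax(st[1:,4]); q=P[l==i]; print(n,nm,len(q),rect(q),q[:,2].mean().round(4))
    k=ok&(P[...,0]>.5)&(P[...,0]<.7)&(np.abs(P[...,1]+.09)<.03)&(Z>.14)&(Z<.2)
    if k.sum()>10: print(n,"wheelish",k.sum(),P[k].min(0).round(3),P[k].max(0).round(3))
E
```

```text
w3 blue 10 (0.02, 0.08) [ 0.474 -0.237  0.023] 336
w3 orangeish 339 [ 0.4435 -0.3616  0.1008] [ 0.4587 -0.3401  0.1733] [(np.uint8(153), np.uint8(81), np.uint8(33))]
  top 206 [ 0.4511 -0.3508  0.1702] [array([ 451.1, -350.9]), array([15.1, 20.9]), np.float64(0.0)]
w3 blocktop 2387 [array([ 451.8, -351.4]), array([ 64.2, 115.9]), np.float64(0.2)]
w3 restW 1483 [array([521. , -87.4]), array([50.3, 64.6]), np.float64(0.1)] 0.1353
w3 wheelish 1176 [ 0.553 -0.117  0.14 ] [ 0.666 -0.066  0.2  ]
w2 blue 7 (0.02, 0.08) [ 0.473 -0.237  0.023] 463
w2 orangeish 462 [ 0.444  -0.3589  0.1005] [ 0.4602 -0.3387  0.1714] [(np.uint8(220), np.uint8(125), np.uint8(74))]
  top 70 [ 0.4521 -0.3419  0.1678] [array([ 452.1, -349. ]), array([16., 20.]), np.float64(0.7)]
w2 blocktop 2918 [array([ 451.9, -351.1]), array([ 64.1, 117.7]), np.float64(0.3)]
w2 restW 1804 [array([521.5, -86.9]), array([63.9, 49.9]), np.float64(89.6)] 0.1355
w2 restG 1781 [array([526.2, 162.5]), array([65.8, 49.8]), np.float64(89.8)] 0.1354
w2 wheelish 755 [ 0.553 -0.116  0.14 ] [ 0.617 -0.06   0.199]
scene0 blue 1 (0.02, 0.08) [ 
[... 1052 characters left out ...]
0.153] 108
side0 blue 2 (0.02, 0.08) [ 0.475 -0.231  0.073] 13
side0 blue 2 (0.08, 0.14) [ 0.473 -0.23   0.11 ] 98
side0 blue 2 (0.14, 0.2) [ 0.474 -0.231  0.153] 52
side0 orangeish 104 [ 0.4432 -0.3529  0.1013] [ 0.4595 -0.3314  0.1713] [(np.uint8(185), np.uint8(108), np.uint8(64))]
  top 7 [ 0.4507 -0.3403  0.1679] [array([ 450.7, -340.3]), array([12.3, 10.7]), np.float64(5.3)]
side0 blocktop 188 [array([ 448.1, -344.2]), array([ 59.9, 119.8]), np.float64(2.5)]
side0 restW 221 [array([521.2, -86.3]), array([49.9, 71.2]), np.float64(0.2)] 0.1356
side0 restG 407 [array([540.3, 165. ]), array([67.8, 77.9]), np.float64(89.8)] 0.1356
side0 wheelish 537 [ 0.553 -0.108  0.14 ] [ 0.7  -0.06  0.2 ]
```

All three blue dummies were standing on their tips at the start. They're now lying flat (z≈0.023), although the arm never went near them, so they toppled on their own. Block, gauge and rest are located and agree across views, so I grasp next.

```bash
python3 - <<'E'
from h import *
Rg=R(np.radians(90)); x,y=.4513,-.351
bot.gripper_to(.5,40)
bot.movep([x,y,.26],Rg)
bot.move_l([x,y,.131],feed=.12)
print(bot.get_state()["ee_pos"],bot.get_state()["force"])
bot.gripper_to(0.0,40); s=bot.get_state(); print(s["opening"]*95,s["finger_force"],s["force"],s["t"])
bot.move_l([x,y,.24],feed=.1); bot.wait(.25)
s=bot.get_state(); print(s["opening"]*95,s["finger_force"],s["force"],s["ee_pos"])
bot.move_l([x,y,.33],feed=.25)
bot.movep([.549,-.087,.33],Rg)     # tip ~ .208
bot.move_l([.549,-.087,.277],feed=.12)  # tip ~ .156
bot.wait(.3)
c=cam("wrist"); np.savez("w4.npz",**c); s=bot.get_state(); print(s["ee_pos"],s["force"],s["t"])
im=c["pixels"][120:270,180:380]; cv2.imwrite("pics/w4.png",cv2.cvtColor(cv2.resize(im,(800,600),interpolation=cv2.INTER_CUBIC),cv2.COLOR_RGB2BGR))
E
```

```text
[ 0.45155048 -0.3512293   0.13173618] [-0.32301699  0.77616361  1.03120533]
21.7388151943014 39.996508955955505 [-0.36450109 -0.37666933  1.96200089] 17.4583
21.816276541574368 39.9957275390625 [-0.92558115 -0.02511062 -1.28576134] [ 0.45125999 -0.35096306  0.23966635]
[ 0.54905494 -0.08698501  0.27739181] [ 0.53411338 -0.46996965 -0.88025613] 21.4917
```

View pics/w4.png

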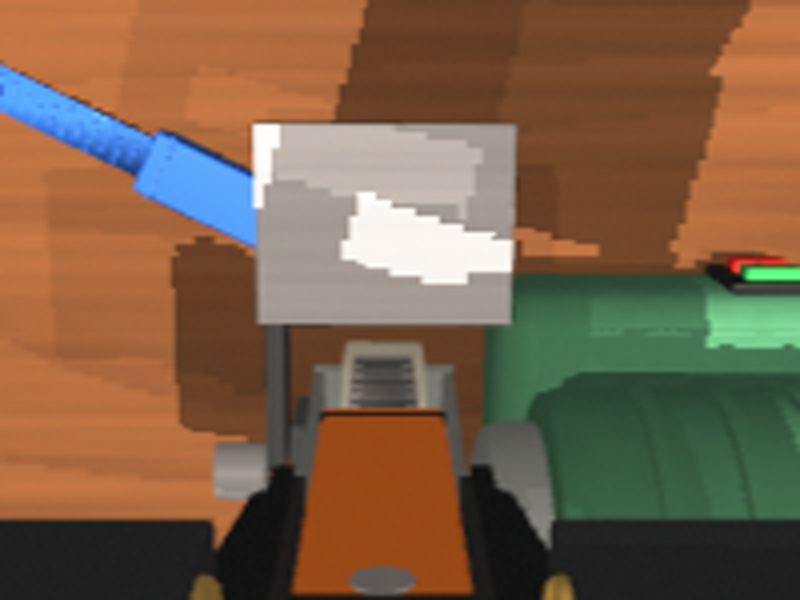

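The gauge is held upright. Blade tip is at about full-frame (276,209), the rest edge at row ≈201 and the wheel rim at row ≈205, with the blade in front of mid-wheel. Next: the rows at sub-pixel level.

```bash
python3 - <<'E'
from h import *
c=dict(np.load("w4.npz")); g=cv2.cvtColor(c["pixels"],cv2.COLOR_RGB2GRAY).astype(float)
for col in(250,256,264,268,271,274,277,280,283,286,288,300): print(col,g[192:226,col].astype(int).tolist())
print([int(a) for a in g[213,258:296]],[int(a) for a in g[195,238:315]])
for r in(200,201,201.5,202): print("edge",r,ray(c,276,r,.1353)[:2].round(4))
for r in(205,206,207): print("wheel",r,ray(c,276,r,.1353)[:2].round(4))
for r in(207,208,209,210): print("tip",r,ray(c,276,r,.1557)[:2].round(4))
P=cloud(c); print("blade depth pts",[P[r,276].round(4).tolist() for r in range(199,222,2)]); print("blade centre cols, rim 266:", [P[r,267].round(4).tolist() for r in range(203,222,2)])
E
```

```text
250 [160, 158, 156, 158, 158, 156, 155, 153, 151, 75, 67, 66, 67, 67, 69, 69, 68, 69, 69, 68, 69, 69, 68, 69, 69, 70, 70, 71, 70, 70, 70, 71, 71, 72]
256 [160, 159, 157, 157, 159, 156, 155, 152, 152, 68, 70, 71, 70, 69, 69, 69, 68, 69, 70, 67, 68, 66, 66, 67, 66, 65, 66, 54, 48, 51, 53, 56, 59, 60]
264 [159, 159, 157, 158, 159, 158, 155, 154, 152, 86, 71, 70, 69, 69, 70, 69, 69, 69, 70, 97, 107, 121, 121, 119, 121, 121, 122, 125, 126, 127, 95, 36, 88, 90]
268 [159, 158, 156, 157, 159, 157, 155, 153, 155, 88, 72, 71, 71, 109, 129, 132, 131, 116, 104, 107, 104, 113, 111, 86, 115, 96, 121, 125, 83, 127, 95, 35, 87, 91]
271 [158, 158, 157, 157, 158, 156, 155, 153, 153, 87, 71, 71, 71, 110, 127, 132, 125, 95, 64, 61, 75, 78, 85, 68, 85, 87, 89, 96, 76, 76, 90, 36, 89, 91]
274 [158, 157, 157, 156, 159, 156, 156, 154, 153, 88, 71, 71, 69, 94, 127, 132, 125, 95, 64, 61, 73, 74, 77, 63, 76, 79, 82, 89, 72, 70, 90, 35, 88, 91]
277 [159, 158, 156, 156, 158, 156, 154, 154, 152, 88, 72, 70, 71, 94, 126, 132, 124, 95, 63, 61, 72, 73, 77, 62, 72, 73, 74, 79, 65, 65, 90, 35, 87, 90]
280 [158, 157, 1
[... 1540 characters left out ...]
 0.5492 -0.0871]
tip 209 [ 0.5501 -0.0871]
tip 210 [ 0.5511 -0.0871]
blade depth pts [[0.5446, -0.0871, 0.1356], [0.5754, -0.0867, 0.0002], [0.5786, -0.0867, -0.001], [0.5544, -0.087, 0.1194], [0.5527, -0.0871, 0.1364], [0.4804, -0.0878, 0.4481], [0.5485, -0.0871, 0.1702], [0.5481, -0.0872, 0.1795], [0.5479, -0.0872, 0.1871], [0.5472, -0.0872, 0.1962], [0.5471, -0.0872, 0.203], [0.546, -0.0872, 0.2128]]
blade centre cols, rim 266: [[0.5783, -0.0997, 0.0001], [0.5541, -0.0965, 0.1207], [0.5526, -0.0961, 0.1366], [0.5532, -0.096, 0.143], [0.5541, -0.0959, 0.1474], [0.555, -0.0958, 0.1519], [0.556, -0.0957, 0.1557], [0.557, -0.0956, 0.1594], [0.5471, -0.0944, 0.2028], [0.5467, -0.0942, 0.2102]]
```

Rest edge x≈.5463, rim ≈.5526, so the gap is about 6.2 mm with its middle at .5495. Tip is at ≈.550. Shift −0.5 mm and go down with force checks.

```bash
cat >> h.py <<'E'
def F(n=6):
    a=[]
    for _ in range(n): bot.wait(.02); a.append(bot.get_state()["force"])
    return np.mean(a,0)
E
python3 - <<'E'
from h import *
x,y=.5485,-.087
bot.move_l([x,y,.272],feed=.03); bot.wait(.3); f0=F(10); print("f0",f0.round(2)); np.save("f0.npy",f0)
def go(z,feed):
    bot.move_l([x,y,z],feed=feed); f=F()-f0; s=bot.get_state(); print(round(z,4),s["ee_pos"].round(4),f.round(2),round(s["t"],1)); return f
for z in list(np.arange(.266,.2215,-.004)):
    f=go(z,.03)
    if f[2]>2.5 or np.hypot(f[0],f[1])>3: print("contact"); break
E
```

```text
f0 [-0.03 -0.1  -1.02]
0.266 [ 0.5485 -0.087   0.266 ] [-0.14  0.3   0.06] 22.7
0.262 [ 0.5485 -0.087   0.262 ] [ 0.03  0.11 -0.02] 23.1
0.258 [ 0.5485 -0.087   0.258 ] [ 0.68 -0.12  0.11] 23.5
0.254 [ 0.5485 -0.087   0.254 ] [-0.16  0.23  0.06] 23.9
0.25 [ 0.5485 -0.087   0.25  ] [ 0.54 -0.02 -0.24] 24.3
0.246 [ 0.5485 -0.087   0.246 ] [0.11 0.02 0.09] 24.6
0.242 [ 0.5485 -0.087   0.242 ] [ 0.09 -0.05  0.06] 25.0
0.238 [ 0.5485 -0.087   0.238 ] [ 0.02  0.26 -0.24] 25.4
0.234 [ 0.5485 -0.087   0.234 ] [ 0.29  0.17 -0.01] 25.8
0.23 [ 0.5485 -0.087   0.23  ] [-0.22  0.27 -0.24] 26.2
0.226 [ 0.5485 -0.087   0.226 ] [-0.05 -0.18 -0.08] 26.6
0.222 [ 0.5485 -0.087   0.222 ] [ 0.17 -0.41  0.07] 26.9
```

Clear entry. Now creep down in 1 mm steps, correcting any one-sided contact.

```bash
python3 - <<'E'
from h import *
x,y=.5485,-.087; f0=np.load("f0.npy"); z=.222
while z>.196:
    z-=.001; bot.move_l([x,y,z],feed=.015); f=F(5)-f0; s=bot.get_state()
    print(round(z,4),s["ee_pos"].round(4)[[0,2]],f.round(2),round(s["t"],1))
    if f[2]>2 : print("down contact"); break
    if abs(f[0])>1.5: x+=np.sign(f[0])*.0003; print("x->",x)
E
```

```text
0.221 [0.5485 0.221 ] [ 0.38 -0.3  -0.1 ] 27.3
0.22 [0.5485 0.22  ] [-0.27  0.25 -0.24] 27.6
0.219 [0.5485 0.219 ] [0.09 0.22 0.05] 27.9
0.218 [0.5485 0.218 ] [ 0.42  0.2  -0.01] 28.3
0.217 [0.5485 0.217 ] [ 0.57  0.72 -0.36] 28.6
0.216 [0.5485 0.216 ] [ 0.72  0.31 -0.77] 28.9
0.215 [0.5486 0.215 ] [ 0.84  0.01 -0.41] 29.3
0.214 [0.5486 0.214 ] [ 1.11 -0.03 -0.31] 29.6
0.213 [0.5486 0.213 ] [ 1.68  0.56 -0.93] 29.9
x-> 0.5488
0.212 [0.5487 0.212 ] [-0.31 -0.45  0.59] 30.3
0.211 [0.5487 0.2113] [-2.13  0.12  6.02] 30.6
down contact
```

```bash
python3 - <<'E'
from h import *
f0=np.load("f0.npy"); bot.wait(1.0); s=bot.get_state(); print((F(10)-f0).round(2),s["ee_pos"].round(4),s["finger_force"],s["opening"]*95,s["joint_velocities"].round(4))
ims=[]
c=cam("wrist"); P=cloud(c); ims.append(cv2.resize(c["pixels"][120:270,180:380],(400,300),interpolation=cv2.INTER_CUBIC))
print("blade/handle front",[P[r,276].round(4).tolist() for r in range(196,250,4)])
c=cam("side"); ims.append(cv2.resize(c["pixels"][90:240,220:420],(400,300),interpolation=cv2.INTER_CUBIC))
cv2.imwrite("pics/end.png",cv2.cvtColor(np.hstack(ims),cv2.COLOR_RGB2BGR))
E
```

```text
[-2.64 -0.02  6.78] [ 0.5487 -0.087   0.2113] 39.997939467430115 21.748656593725144 [ 0.0011 -0.     -0.0018  0.001  -0.0011  0.0001]
blade/handle front [[0.5282, -0.0872, 0.135], [0.5312, -0.0872, 0.1361], [0.5347, -0.0872, 0.135], [0.5378, -0.0872, 0.1357], [0.5412, -0.0872, 0.1351], [0.5441, -0.0872, 0.1368], [0.5464, -0.0872, 0.1404], [0.5416, -0.0873, 0.1685], [0.5413, -0.0873, 0.179], [0.5417, -0.0873, 0.1867], [0.5414, -0.0873, 0.196], [0.5418, -0.0873, 0.2024], [0.5413, -0.0874, 0.2108], [0.5416, -0.0874, 0.2165]]
```

View pics/end.png

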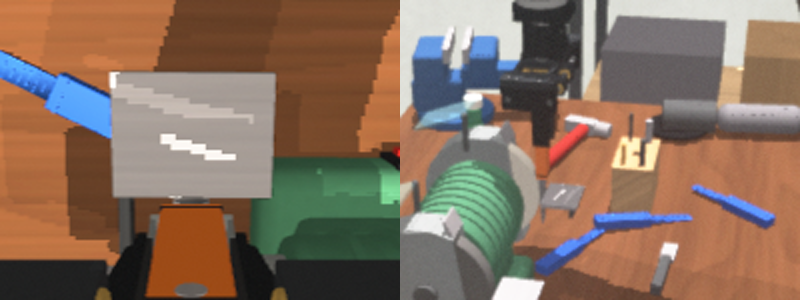

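The gauge stands upright between the rest and mid-wheel (crop (190,200)). It holds steady at about 6.8 N down-force, and the rest is unmoved. Its depth matches a gap of about 6.0 mm, so I hand in.

```bash
python3 -c "
from cell import bot
print(bot.finish_job())"
```

```text
the job is handed in; nothing more can be done
None
```

I pressed and released the stop plunger, then drew the gauge and handed in with it still gripped and snug, tip about 45 mm below the rest's top (gap about 6.0 mm) under a steady 6.8 N; no verdict was returned, and the three blue look-alikes toppled early on, apparently by themselves.

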